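Refit the push knob of a clean-bench burner tap

ROBOT

A 7-joint arm with a two-finger parallel gripper is mounted at the origin on the work surface. World frame = base frame: x ahead of the robot, y to its left, z up, the work surface at z = 0. Lengths are in m, angles in rad, forces in N, time in s.
With the tool pointing down it reaches from about 0.4 to 0.85 m from the base axis. Payload 10.4 kg.
Tool frame: the origin (TCP) lies at the very end of the fingers, on their centre line; the grasp point (between the pads) lies manip.grasp_offset behind it (manip.grasp_offset is the distance from the TCP to the grasp point, in m); z points along the fingers, x is the direction in which the jaws open and shut, and the axes are right-handed (so a half turn about z gives the same grasp; the last joint's range is limited). The gripper opens to 85 mm and grips with 20 to 120 N. Pads are 22 mm wide; open, the fingers measure 114 mm over their backs; the gripper's body (76 mm by 85 mm) begins 54 mm behind the grasp point. The pads swing forward as they close: fully open they stand 13 mm farther back than shut.
Start: joints at [1.202, 0.332, -0.065, 1.46, 0.022, 1.35, -0.088], TCP at [0.212, -0.588, 0.231] pointing down, gripper open.
Joint ranges: [-2.6, 2.6], [-0.5, 2.12], [-1.47, 1.34], [0.16, 2.42], [-1.27, 4.41], [0.06, 2.06], [-2.6, 2.6]. Speed limits (rad/s): [2.22, 2.22, 2.79, 2.79, 3.14, 3.14, 3.14].

INTERFACE

Orientations are given as a unit quaternion [x, y, z, w].
In Python, from workcell import manip gives the robot as it stands.
- The arm moves only by the shell command python3 -m crank 'ROWS' [FORCE]. ROWS is JSON, a list that holds one entry, the list of rows, each a list of 7 numbers: the shift along the world's x, y, z in units of 60 mm (1.0 is 60 mm), then the turn, a rotation vector about the world's x, y, z in units of 5 degrees (1.0 is 5 degrees), then the finger opening in mm, from 0 to 85.4. A call has 1 to 8 rows; each row shifts and turns the commanded pose from where the row before left it; what a row does not reach is not made up. A row lasts 1/8 s, in which the tool goes at most 62.5 mm and 10.7 degrees, less where a joint would pass 70% of its speed; a pose out of reach is approached as far as the arm can. A call is refused whole if a number of a shift passes 1 or a number of a turn 1, either way. A call with a gripper value outside its range is refused whole. The fingers move at their own pace and stop on an object; FORCE is the grip in N (left out, the last holds). Time passes only in rows, so rows that do not move let the fingers close. It gives the time, the measured TCP pose, the force and the opening at its end, in the units of the state.
- manip.get_obs(): the state, without advancing time (a new reading comes with each control period).
- manip.camera(name): name is "scene" or "top"; returns (picture, depth): 384x512x3 uint8, blue, green, red; 384x512 float32, m along the optical axis (not along the pixel's ray), 0 where there is no reading.
- manip.get_calibration(name): a dict with "fx", "fy", "cx", "cy" (pixels), "rvec" (rotation vector, rad) and "tvec" (3), from world to camera coordinates, as OpenCV has them. Camera axes: x right, y down, z forward; pixel columns grow to the right and rows downward; lengths in m; the calibration is good to about 2 mm. A picture is of the moment at which its call begins. get_calibration takes no time and is no camera call.
- manip.hand_in(): hands the job in, once; it reports no verdict.
The state is a dict: "clock": time; "joint_pos": joint angles; "joint_velocities": joint speeds; "tau": joint torques, N m; "position": TCP position; "ee_rot": TCP orientation; "ft_force": force on the tool from outside, world axes, zero at the start; "torque": the same for the moment, N m; "grip_width": opening from 0.0 (shut) to 1.0 (fully open).
Only numpy, scipy, OpenCV 4.12 (cv2) and the standard library are available. Lean on these libraries where they do the work, as an engineer would, in place of code of your own. Each camera call takes 0.05 s, during which the arm holds its last target.

TASK

The tap of the bench burner has been serviced and has to be closed up. First turn its captive lock ring clockwise until the ring's index stands at the locked mark (the bar); then fit the loose black knob on the D-shaped spindle, turned so that the flats match and fully home, and press it down to the end of the spindle's spring travel, as for lighting the burner. Finish while still holding the knob pressed down, with the ring locked, and leave everything else on the bench where it stands.

Things in the scene. Friction and masses are not known exactly. Their poses are not given: they have to be found in the camera images.
- burner_unit: Fixed bench burner with gas tap on a grey base plate 96 x 245 x 14 mm. Origin on the deck under the tap's vertical axis; z up. The burner tube (27 mm thick, 140 mm high) stands 135 mm from that axis along +y; a pipe 36 mm up joins them. A hose tail sticks out to 63 mm along -y, 36 mm up. The tap's round body is 62 mm wide at its foot, 48 mm up to 64 mm height; above: lock ring, spindle.
- tap_axis (a point): Point on the tap's axis level with the lock ring's top face, 84 mm above the deck; axes as burner_unit. On the round gland here, inside the ring, two dark raised marks: a bar (locked) towards +x, a dot (open) 1.2 rad counter-clockwise from it seen from above.
- lock_ring (a joint): Angle of the captive brass lock ring about the tap's axis, rad, growing clockwise seen from above: 0 index at the dot (open), 1.2 index at the bar (locked, end stop). Round, 56 mm in diameter, 64 to 84 mm above the deck; grip it across any diameter from above, the spindle between the fingers (all round is free above 50 mm height to 100 mm from the axis). Friction 0.12 N m; stays where left.
- ring_index (a point): The index on the ring: a dark raised rib 4 x 8 mm on the ring's top face, 24 mm from the axis, 84 mm above the deck.
- spindle_tip (a point): Centre of the top end of the tap's vertical steel spindle, 116 mm above the deck when up; axes as burner_unit: z up, the D-shaft's flat is on the +x side. Shaft 14 mm in diameter, flat 2 mm from the axis, round edge chamfered 1.4 mm; the D is bare for 20 mm down to a round shoulder 18 mm in diameter. The spindle does not turn.
- spindle (a joint): How far the spindle is pressed down, m: 0 up, 0.006 fully down (end stop). Spring: 5 N to start it, 11 N at the end; it comes up again when let go.
- knob_grip (a point): Centre of the loose black knob, on its bore's axis, 17 mm above its underside; it stands on the deck, bore down, z up. 34 mm high; two parallel flat sides to grip, 28 mm apart, normals along y, 30 mm long; a tapered nose along +x reaches 31 mm from the axis (a white line on top points to it), the blunt end 24 mm along -x. About 60 g.
- knob_bore (a point): Centre of the inner end of the knob's blind bore, 16 mm above its underside; axes as knob_grip. D-shaped bore, 16 mm in diameter, flat 2.8 mm from the axis on the +x (nose) side, mouth chamfered 1.4 mm except at the flat; slips on within 0.1 rad. Fully home, this point meets spindle_tip (underside 16 mm below the tip) and the nose points to the side of the spindle's flat.
- dish: Closed glass Petri dish, 92 mm in diameter, 19 mm high; origin at the underside. Leave alone.
- jar_lid: Loose aluminium jar lid, 66 mm in diameter, 12 mm high; origin at the underside. Leave alone.
- forceps: Steel forceps, 132 mm long along x, 6 mm thick, lying on the deck. Leave alone.
- jar: Glass jar with aluminium lid, 70 mm in diameter, 100 mm high; origin at the underside. Leave alone.
- small_jar: Glass jar with aluminium lid, 56 mm in diameter, 70 mm high; origin at the underside. Leave alone.
- amber_bottle: Brown glass bottle, 56 mm in diameter, 120 mm high; origin at the underside. Leave alone.
- beaker: Open glass beaker, 72 mm in diameter, 90 mm high; origin at the underside. Leave alone.
Mind the look-alikes: they are no part of the job. There is more than one size of the part that bears knob_grip; the job needs the smallest.

How it is judged:
On the way, in this order (a step that is already met when the one before it is completed fails the run):
1. the lock ring is turned clockwise to its locked mark while the knob is not yet on the spindle (value of joint lock_ring above 1.1 rad and horizontal distance between knob_bore and spindle_tip above 0.03 m), for 0.2 s.
2. the knob is fully home on the D-shaft (value of joint lock_ring above 1.1 rad and horizontal distance between knob_bore and spindle_tip below 0.003 m and z of knob_bore in the frame of spindle_tip below 0.002 m), for 0.1 s.
At the end, for the whole second after the job is handed in: Ring within 0.1 rad of its locked mark; knob on the D-shaft, flats matching within 0.3 rad, upright, centred within 3 mm, bore end within 2 mm of the spindle tip; fingers still holding it down: spindle pressed at least 4.5 of 6 mm, knob pushing with over 5 N (all of step 2 and z of knob_bore in the frame of spindle_tip above -0.003 m and angle between the x axis of knob_bore and the x axis of spindle_tip, either way round below 0.3 rad and angle between knob_bore's own z axis and vertical below 0.12 rad and value of joint spindle above 0.0045 m and contact force between knob and burner_unit above 5 N and contact force between the fingers and knob above 3 N); the arm keeps its last pose, push and grip.
It fails at once if something else on the bench was moved by more than 20 mm (distance of any of dish, jar_lid, forceps, jar, small_jar, amber_bottle, beaker from where it was at the start of the episode above 0.02 m).
It also fails if it takes over 58 s, if anything falls off the work surface, if the arm or the gripper's body presses on something with over 40 N, if the wrist force passes 120 N, or if a joint passes its speed limit or range.

## Working session

There is one attempt and no reset: what is moved stays moved. The work goes in short steps, Python scripts to look and compute and a shell command to move; the robot and the scene stay as the last step left them, time stands still between calls to the robot, and variables do not carry over. Pictures are saved under pics/ and viewed, and the job is handed in when it is done.

```bash
ls; mkdir -p pics; python3 - <<'E'
from workcell import manip
import cv2,numpy as np
print(manip.grasp_offset, manip.get_obs())
for n in("scene","top"):
    im,d=manip.camera(n); np.savez(f"{n}0.npz",im=im,d=d)
    cv2.imwrite(f"pics/{n}0.png",im)
    c=manip.get_calibration(n);print(n,c)
E
```

```text
pics
0.0187 {'clock': 0.0, 'joint_pos': array([ 1.20243625,  0.33288295, -0.06471332,  1.46092582,  0.02159694,
        1.34989645, -0.08850283]), 'joint_velocities': array([ 0.00121408,  0.00184527, -0.00073747,  0.00144373,  0.00159065,
       -0.00080886,  0.00052865]), 'tau': array([-3.23334698e-04, -6.25454092e+01,  4.89147229e-02, -3.91600013e+01,
        1.61978218e-02,  1.00559779e-02,  2.71405042e-05]), 'position': array([ 0.21169884, -0.5876633 ,  0.23051644]), 'ee_rot': array([ 8.18211215e-01, -5.74917303e-01, -5.95830588e-04, -3.83462793e-04]), 'ft_force': array([ 0.16281668, -0.1833392 , -0.22870137]), 'torque': array([-0.01761928, -0.02224988, -0.00343712]), 'grip_width': 0.9989464151248845}
scene {'fx': 358.5358955075935, 'fy': 358.5358955075935, 'cx': 258.89705003518617, 'cy': 185.63261280029093, 'rvec': array([ 1.9114565 ,  1.64376657, -0.60844218]), 'tvec': array([-0.15172035, -0.32541197,  1.41133582])}
top {'fx': 424.5330593922373, 'fy': 424.5330593922373, 'cx': 259.71380912035886, 'cy': 193.50768537496845, 'rvec': array([ 2.03777998, -2.17342927,  0.23438181]), 'tvec': array([0.09076122, 0.57536156, 0.9930741 ])}
```

View pics/scene0.png

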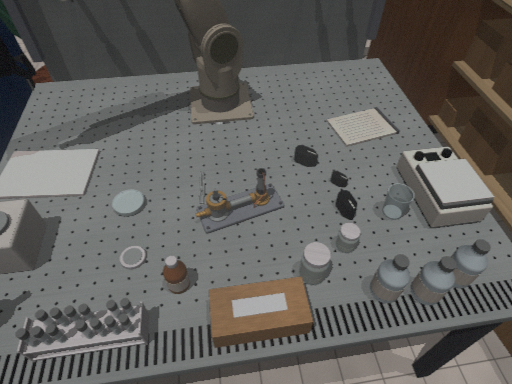

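View pics/top0.png

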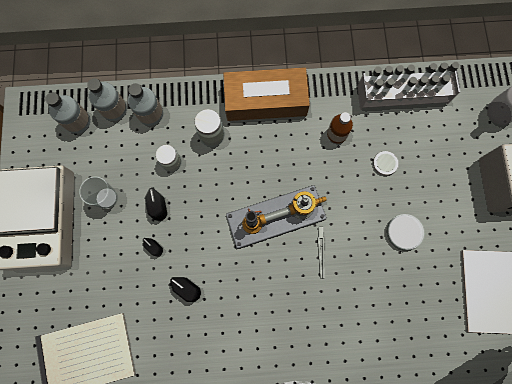

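```bash
cat > h.py <<'E'
import numpy as np,cv2
from workcell import manip
def cal(n):
    c=manip.get_calibration(n);K=np.array([[c['fx'],0,c['cx']],[0,c['fy'],c['cy']],[0,0,1]])
    return K,cv2.Rodrigues(c['rvec'])[0],np.array(c['tvec']),c['rvec']
def planez(n,uv,z):
    K,R,t,_=cal(n);d=R.T@np.linalg.inv(K)@np.array([*uv,1.]);o=-R.T@t
    return o+d*(z-o[2])/d[2]
def proj(n,p):
    K,R,t,rv=cal(n);return cv2.projectPoints(np.atleast_2d(np.array(p,float)),rv,t,K,None)[0][:,0]
def cloud(n,d):
    K,R,t,_=cal(n);v,u=np.mgrid[:384,:512]
    P=np.stack([(u-K[0,2])/K[0,0]*d,(v-K[1,2])/K[1,1]*d,d],-1)
    return (P-t)@R
def crop(n,im,u,v,w,h,s,out):
    c=im[v:v+h,u:u+w];cv2.imwrite(out,cv2.resize(c,None,fx=s,fy=s,interpolation=cv2.INTER_CUBIC))
E
python3 - <<'E'
from h import *
z=np.load('top0.npz');im,d=z['im'],z['d']
crop('top',im,270,175,66,50,12,'pics/t_tap.png')
crop('top',im,130,180,100,130,4.6,'pics/t_knobs.png')
s=np.load('scene0.npz')['im']
crop('scene',s,190,150,100,75,8,'pics/s_tap.png')
P=cloud('top',d)
for n,(u,v) in dict(k1=(156,204),k2=(152,247),k3=(185,289)).items():
    q=P[v-25:v+25,u-25:u+25].reshape(-1,3);q=q[(q[:,2]>.012)&(d[v-25:v+25,u-25:u+25].ravel()>0)]
    top=q[q[:,2]>np.percentile(q[:,2],90)-.006]
    print(n,len(q),q[:,2].max(),np.median(top,0),cv2.minAreaRect((top[:,:2]*1000).astype(np.float32)))
E
```

```text
k1 495 0.05417052439086007 [0.57599806 0.32250391 0.0482406 ] ((579.2033081054688, 322.753662109375), (77.78099060058594, 40.6796760559082), 11.476606369018555)
k2 229 0.037907902132072534 [0.469899   0.33328691 0.03301555] ((471.3648986816406, 334.9431457519531), (51.3353271484375, 26.195335388183594), 43.16936492919922)
k3 517 0.055065147967492734 [0.36078892 0.25042531 0.04823527] ((362.55291748046875, 252.8302001953125), (77.29348754882812, 40.35795211791992), 49.73995590209961)
```

View pics/t_tap.png

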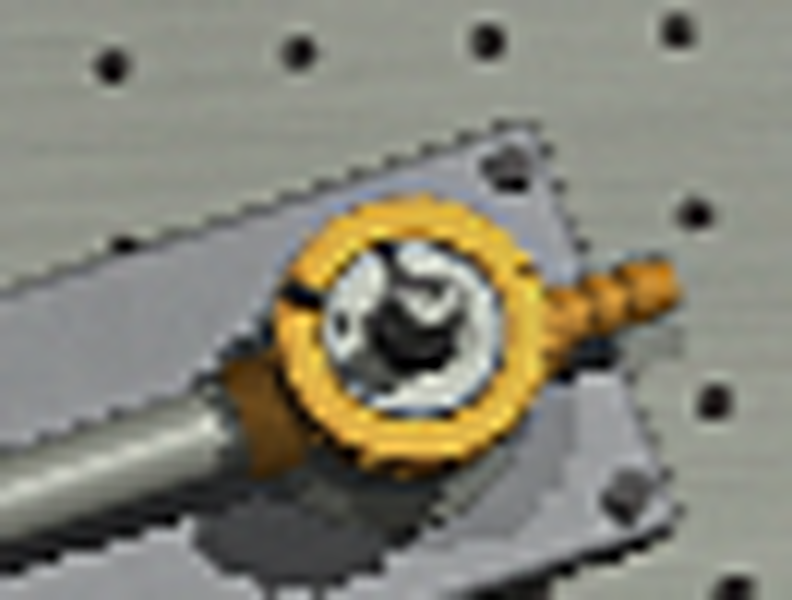

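View pics/t_knobs.png

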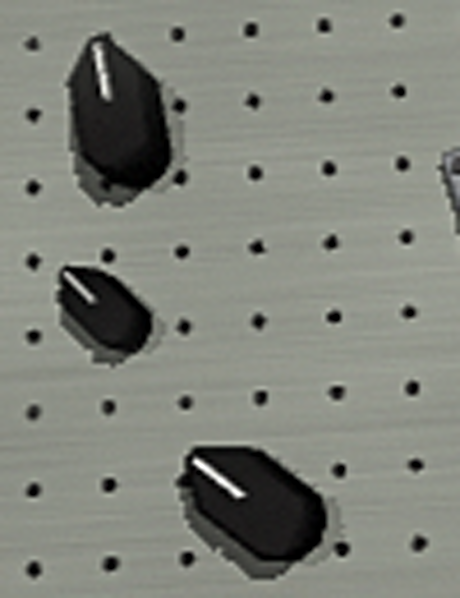

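View pics/s_tap.png

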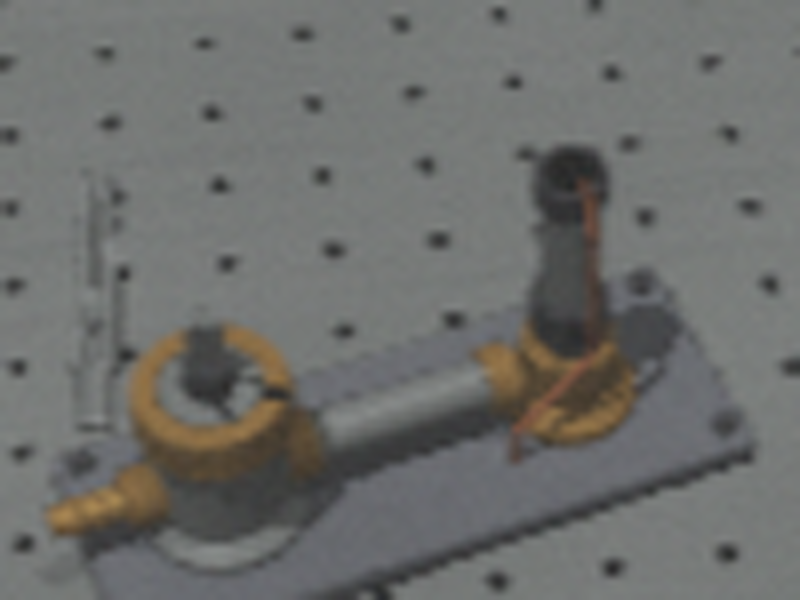

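```bash
python3 - <<'E'
from h import *
from scipy.optimize import least_squares
for n in('top','scene'):
    z=np.load(n+'0.npz');im,d=z['im'],z['d'];P=cloud(n,d)
    # knob top + ring px
    c0=planez(n,(304.0,202.5),.084) if n=='top' else planez(n,(190+212/8,150+385/8),.084)
    print(n,'ring guess',c0)
    q=P[d>0];near=np.hypot(*(q[:,:2]-c0[:2]).T)<.045
    r=q[near&(abs(q[:,2]-.084)<.004)];print(len(r),np.median(r[:,2]))
    f=least_squares(lambda c:np.clip(np.hypot(*(r[:,:2]-c).T)-.028,0,1)+np.clip(.0-np.hypot(*(r[:,:2]-c).T),0,1),c0[:2])
    mc=cv2.minEnclosingCircle((r[:,:2]*1000).astype(np.float32));print(mc)
    s=q[near&(q[:,2]>.105)];print('spindle',len(s),s.mean(0),s[:,2].max())
    # tube
    t=q[(np.hypot(*(q[:,:2]-c0[:2]).T)<.17)&(q[:,2]>.125)&(q[:,2]<.16)];print('tube',len(t),np.median(t,0),cv2.minAreaRect((t[:,:2]*1000).astype(np.float32)))
# plate edges
for a,b in [((270,175+295/12),(270+515/12,175+125/12))]:
    A=planez('top',a,.014);B=planez('top',b,.014);print('edge yaw y', np.arctan2(*(A-B)[[1,0]]))
for nm,(u,v) in dict(idx=(303,297),dot=(342,323),bar=(388,255),cen=(412,332)).items():
    p=planez('top',(270+(u+.5)/12-.5,175+(v+.5)/12-.5),.084);print(nm,p)
E
```

```text
top ring guess [ 0.54616591 -0.05207287  0.084     ]
333 0.08325771326103461
((547.6483154296875, -51.68061447143555), 27.870912551879883)
spindle 21 [ 0.54537184 -0.05101735  0.11369677] 0.11746559863639322
tube 113 [0.5128971  0.07844571 0.13291341] ((513.1998291015625, 78.37126159667969), (25.22298812866211, 26.031478881835938), 62.56449508666992)
scene ring guess [ 0.55085503 -0.05058195  0.084     ]
212 0.08411579888811777
((549.4223022460938, -53.505943298339844), 28.565303802490234)
spindle 23 [ 0.54865792 -0.05342848  0.11299477] 0.11754904166774677
tube 78 [0.51745622 0.07640697 0.13389366] ((514.572998046875, 76.4737319946289), (26.058456420898438, 28.232574462890625), 60.44453811645508)
edge yaw y 1.8306856990191278
idx [ 0.55554022 -0.03043266  0.084     ]
dot [ 0.54967261 -0.03786527  0.084     ]
bar [ 0.56310073 -0.04835172  0.084     ]
cen [ 0.54690485 -0.05183268  0.084     ]
```

```bash
python3 - <<'E'
from h import *
t=np.load('top0.npz')['im'];s=np.load('scene0.npz')['im']
crop('top',t,134,230,36,36,16,'pics/t_k2.png')
crop('scene',s,322,160,36,36,16,'pics/s_k2.png')
for n in('top','scene'):
    z=np.load(n+'0.npz');im,d=z['im'],z['d'];P=cloud(n,d);q=P.reshape(-1,3);g=im.reshape(-1,3).max(1)
    m=(d.ravel()>0)&(np.hypot(*(q[:,:2]-[.471,.335]).T)<.05)&(q[:,2]>.027)
    r=q[m];c,e,a=cv2.minAreaRect((r[:,:2]*1000).astype(np.float32));print(n,m.sum(),c,e,a,np.median(r[:,2]))
    mu=r[:,:2].mean(0);w,V=np.linalg.eigh(np.cov((r[:,:2]-mu).T));print(mu,np.degrees(np.arctan2(V[1,1],V[0,1])))
E
```

```text
top 205 (471.3791809082031, 334.3514099121094) (52.12965393066406, 27.654094696044922) 43.294612884521484 0.03283693267441378
[0.47002921 0.33331323] -137.67432734481616
scene 115 (473.4259948730469, 333.166015625) (51.301090240478516, 30.099830627441406) 44.231319427490234 0.03399896792435108
[0.47501067 0.33027343] -136.46244362384618
```

View pics/t_k2.png

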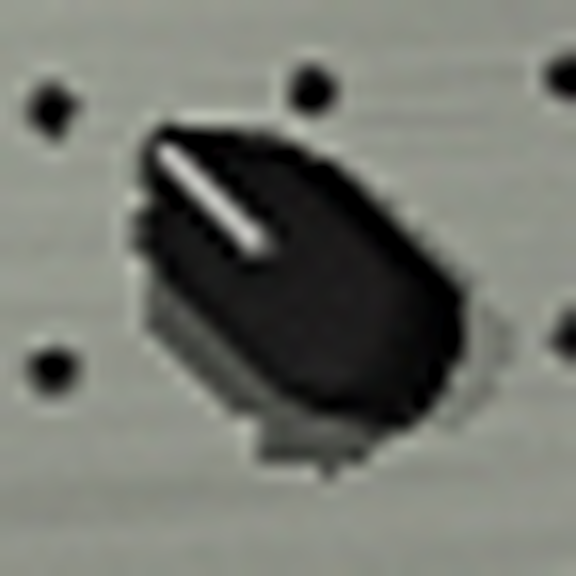

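View pics/s_k2.png

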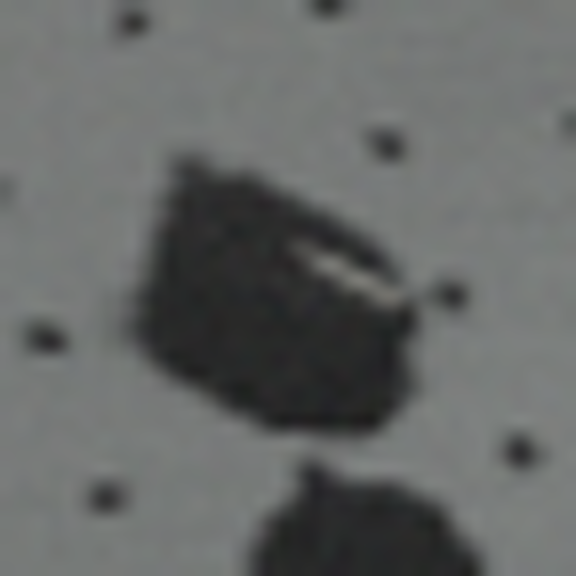

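Pictures: the three knob look-alikes in the top view are at (156,204) large, (152,247) small and (185,289) large. I take (152,247), because its top measures about 52 x 27 mm against 77 x 40 mm for the others. The close crop confirms it, with the white line pointing to the upper left, about 43° in world. The tap is at (304,203): ring index at about (295,200), bar at (302,196), dot at (298.5,202). The ring therefore stands near 0.25 rad.

```bash
python3 -m crank '[[[0.4,0.637,0,0,0,1,85],[0.4,0.637,0,0,0,1,85],[0.4,0.637,0,0,0,1,85],[0.4,0.637,0,0,0,1,85],[0.4,0.637,0,0,0,1,85],[0.4,0.637,0,0,0,1,85],[0.4,0.637,0,0,0,1,85]]]' 40; python3 -m crank '[[[0.4,0.637,0,0,0,1,85],[0.4,0.637,0,0,0,1,85],[0.4,0.637,0,0,0,1,85],[0.4,0.637,0,0,0,1,85],[0.4,0.637,0,0,0,1,85],[0.4,0.637,0,0,0,1,85],[0.4,0.637,0,0,0,1,85],[0,0,0,0,0,0,85]]]'
python3 - <<'E'
from h import *
print(manip.get_obs()['joint_pos'],manip.get_obs()['ft_force'])
f=lambda u,v:planez('top',(134+(u+.5)/16-.5,230+(v+.5)/16-.5),.034)
a,b=f(165,150),f(262,245);print(a,b,np.degrees(np.arctan2(*(a-b)[[1,0]])))
E
```

```text
clock: 0.98
position: [0.3803, -0.319, 0.2311]
ee_rot: [0.954, -0.301, -0.0, -0.0]
ft_force: [0.2, 0.1, 0.5]
grip_width: 0.994
clock: 1.98
position: [0.5487, -0.0488, 0.2309]
ee_rot: [1.0, 0.002, -0.0, -0.001]
ft_force: [-0.4, 0.1, -1.2]
grip_width: 0.997
[ 0.56203902  0.22722597 -0.6383405   1.63277801  0.13651774  1.32746443
 -0.09332612] [-0.41865154  0.1383306  -1.15260121]
[0.48918823 0.35017397 0.034     ] [0.47335799 0.33512352 0.034     ] 43.553503330902736
```

```bash
python3 -m crank '[[[0,-0.06,-0.6,0,0,0,85],[0,0,-0.6,0,0,0,85],[0,0,-0.6,0,0,0,85],[0,0,-0.5,0,0,0,85],[0,0,-0.3,0,0,0,85],[0,0,-0.3,0,0,0,85],[0,0,0,0,0,0,85]]]'
python3 - <<'E'
from h import *
im,d=manip.camera('scene');crop('s',im,170,110,110,110,5.4,'pics/s1.png')
im,d=manip.camera('top');crop('s',im,250,150,110,110,5.4,'pics/t1.png')
E
```

```text
clock: 2.85
position: [0.5472, -0.0567, 0.0564]
ee_rot: [1.0, -0.002, -0.001, -0.0]
ft_force: [-0.1, 0.0, -1.8]
grip_width: 0.995
```

View pics/s1.png

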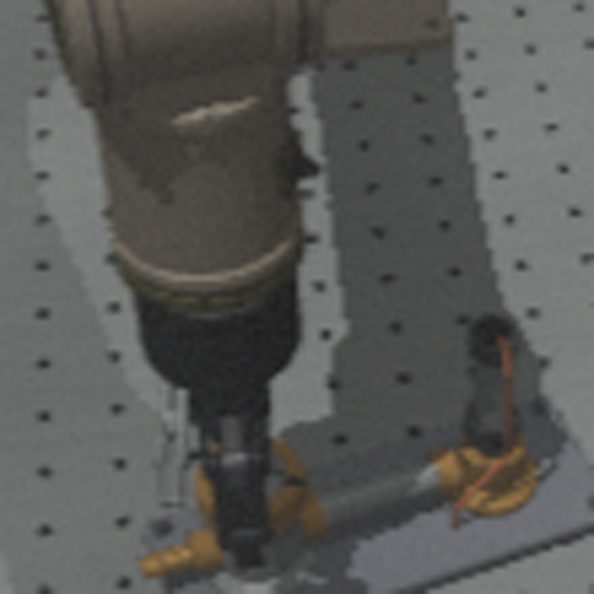

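The open fingers straddle the ring along world x, and the finger in front of it stands at about (240,500) in the crop. I shift the tool a little in y, then close.

```bash
python3 -m crank '[[[0.02,0.07,0,0,0,0,85],[0,0,0,0,0,0,70],[0,0,0,0,0,0,50],[0,0,0,0,0,0,40],[0,0,0,0,0,0,40],[0,0,0,0,0,0,40],[0,0,0,0,0,0,40],[0,0,0,0,0,0,40]]]' 50
```

```text
clock: 3.95
position: [0.5485, -0.0523, 0.058]
ee_rot: [1.0, -0.002, -0.001, 0.0]
ft_force: [-5.7, -0.3, 11.0]
grip_width: 0.641
```

```bash
python3 -m crank '[[[0,0,0,0,0,-1,40],[0,0,0,0,0,-1,40],[0,0,0,0,0,-1,40],[0,0,0,0,0,-1,40],[0,0,0,0,0,-1,40],[0,0,0,0,0,-1,40]]]' 50;python3 -c "
from h import *;print(manip.get_obs()['torque'])"; python3 -m crank '[[[0,0,0,0,0,-1,40],[0,0,0,0,0,-1,40],[0,0,0,0,0,-1,40],[0,0,0,0,0,-1,40],[0,0,0,0,0,-1,40]]]';python3 -c "
from h import *;print(manip.get_obs()['torque'])"
```

```text
clock: 4.7
position: [0.5485, -0.0523, 0.058]
ee_rot: [0.965, -0.262, -0.0, 0.0]
ft_force: [-6.6, 0.5, 10.5]
grip_width: 0.642
[0.0769015  1.39475189 0.16023936]
clock: 5.32
position: [0.5487, -0.0521, 0.0581]
ee_rot: [0.886, -0.464, -0.0, 0.0]
ft_force: [6.5, 7.7, 3.6]
grip_width: 0.64
[ 1.65607308 -1.38559011  0.37071356]
```

```bash
python3 -m crank '[[[0,0,0,0,0,-1,40],[0,0,0,0,0,0,40]]]';python3 -c "
from h import *;print(manip.get_obs()['torque'])"; python3 -m crank '[[[0,0,0,0,0,-1,40],[0,0,0,0,0,0,40]]]';python3 -c "
from h import *;print(manip.get_obs()['torque'])"
```

```text
clock: 5.58
position: [0.5511, -0.0507, 0.0582]
ee_rot: [0.865, -0.501, 0.002, -0.002]
ft_force: [7.1, 5.0, -3.5]
grip_width: 0.641
[ 1.0889688  -1.66368785 -0.1122458 ]
clock: 5.82
position: [0.5522, -0.0506, 0.0585]
ee_rot: [0.843, -0.538, 0.003, -0.003]
ft_force: [11.5, 4.9, -5.0]
grip_width: 0.638
[ 0.64469178 -2.66048086 -0.11007813]
```

```bash
python3 -m crank '[[[0,0,0,0,0,0,85],[0,0,0,0,0,0,85],[0,0,0,0,0,0,85],[0,0,0,0,0,0,85],[0,0,0.5,0,0,0,85],[0,0,1,0,0,0,85],[0,0,1,0,0,0,85],[0,0,0.5,0,0,0,85]]]'; python3 -m crank '[[[-1,0.6,0,0,0,0,85],[-1,1,0,0,0,0,85],[-0.2,1,0,0,0,0,85],[0,0.9,0,0,0,0,85],[0,0.9,0,0,0,0,85]]]'
python3 - <<'E'
from h import *
im,d=manip.camera('top');crop('s',im,270,175,66,50,12,'pics/t2.png')
im,d=manip.camera('scene');crop('s',im,190,150,100,75,8,'pics/s2.png')
E
```

```text
clock: 6.82
position: [0.55, -0.0523, 0.2411]
ee_rot: [0.842, -0.539, 0.002, -0.001]
ft_force: [0.4, -0.4, -0.1]
grip_width: 0.993
clock: 7.45
position: [0.439, 0.1935, 0.2378]
ee_rot: [0.842, -0.539, 0.001, -0.0]
ft_force: [1.4, 0.1, 0.1]
grip_width: 0.996
```

View pics/t2.png

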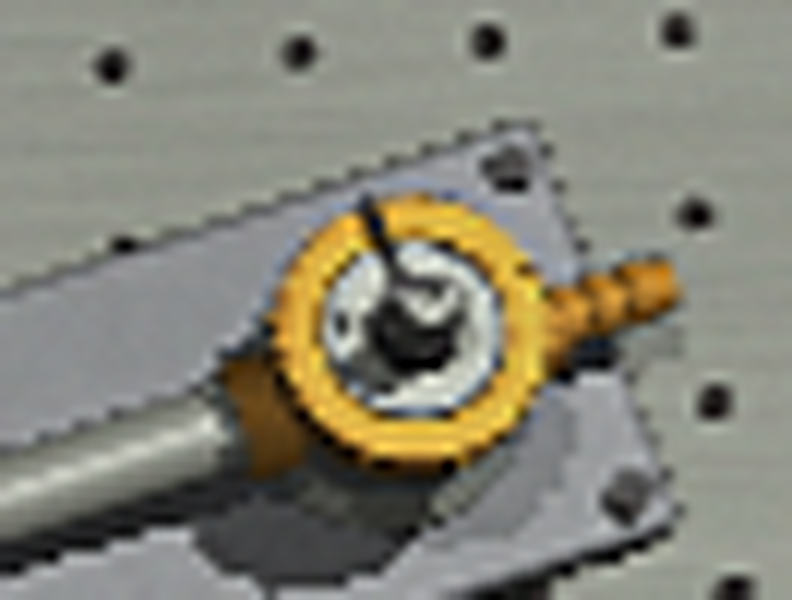

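View pics/s2.png

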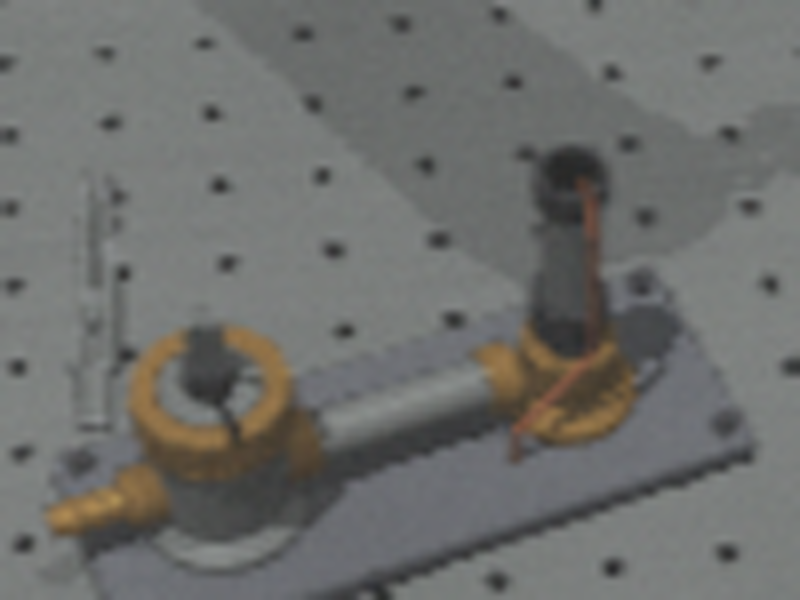

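```bash
python3 - <<'E'
from h import *
for n,c,(ou,ov,s) in (('top',(.5475,-.0517),(270,175,12)),('scene',(.5492,-.0535),(190,150,8))):
    for a in (.16,.26,.36):
        p=proj(n,[[c[0]+.024*np.cos(a),c[1]+.024*np.sin(a),.086]])[0]
        print(n,a,(p-[ou,ov]+.5)*s-.5)
E
```

```text
top 0.16 [383.16749297 214.16143952]
top 0.26 [371.84678478 217.29305857]
top 0.36 [360.92250399 221.51869708]
scene 0.16 [222.70458379 434.45954914]
scene 0.26 [229.53841412 432.51540243]
scene 0.36 [236.12608021 430.06266358]
```

Index now at about (372,222) in the top crop, in line with the bar at (388,255); predicted for the locked angle: (372,217). The scene crop agrees within about 0.08 rad. The fingers slipped round the ring for the last degrees, so the end stop was reached. Next, the knob.

```bash
python3 -m crank '[[[0.12,0.57,0,0,0,0.94,85],[0.12,0.57,-0.4,0,0,0.94,85],[0.14,0.57,-0.7,0,0,0.94,85],[0.14,0.59,-0.7,0,0,0.94,85],[0,0,-0.7,0,0,0,65],[0,0,-0.4,0,0,0,65],[0,0,0,0,0,0,65]]]'
python3 -c "
from h import *;o=manip.get_obs();print(o['joint_pos']);q=o['ee_rot'];print(np.degrees(2*np.arctan2(q[1],q[0])))"
```

```text
clock: 8.43
position: [0.4695, 0.3289, 0.0616]
ee_rot: [0.919, -0.394, -0.001, 0.002]
ft_force: [0.3, -0.0, 0.8]
grip_width: 0.762
[-0.10047532  0.48168643 -0.72640356  1.74850063  0.36100816  1.05346719
 -1.76296669]
-46.394315192543
```

```bash
python3 -m crank '[[[0,0.04,-0.4,0,0,0,65],[0,0,-0.3,0,0,0,65],[0,0,-0.23,0,0,0,65],[0,0,0,0,0,0,65]]]' 30
python3 - <<'E'
from h import *
im,d=manip.camera('scene');crop('s',im,290,110,90,90,6.5,'pics/s3.png')
im,d=manip.camera('top');crop('s',im,110,205,90,90,6.5,'pics/t3.png')
E
```

```text
clock: 8.93
position: [0.4701, 0.332, 0.0069]
ee_rot: [0.919, -0.394, -0.0, 0.001]
ft_force: [-0.2, -0.4, 1.1]
grip_width: 0.761
```

View pics/s3.png

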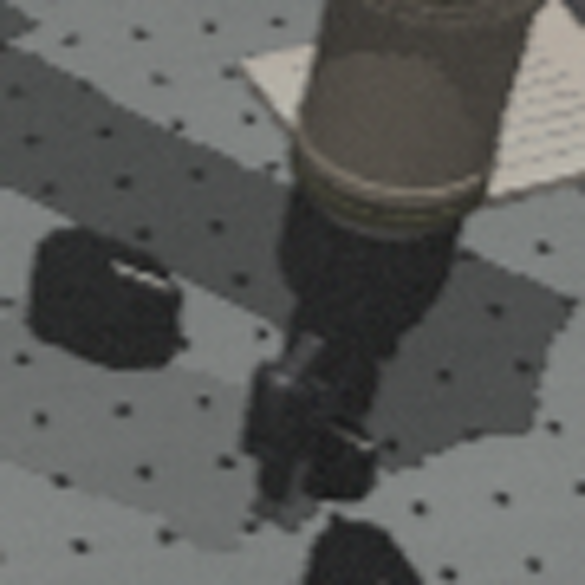

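View pics/t3.png

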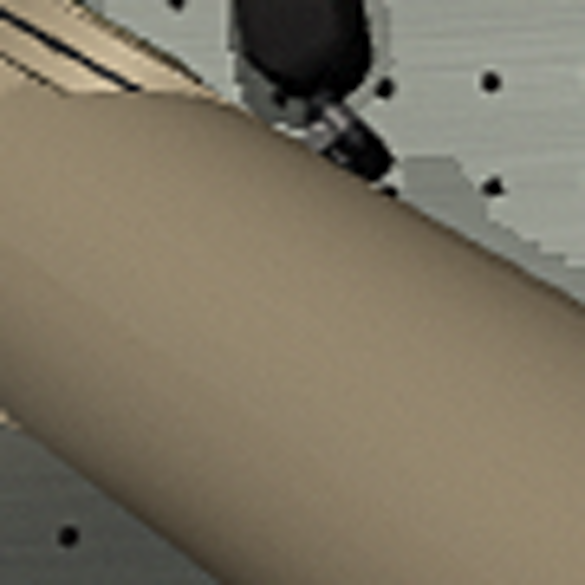

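The fingers straddle the small knob (scene crop around (340,460)), the nose sticks out between them, and the larger knobs are clear. Closing.

```bash
python3 -m crank '[[[0,0,-0.02,0,0,0,45],[0,0,0,0,0,0,20],[0,0,0,0,0,0,15],[0,0,0,0,0,0,15],[0,0,0,0,0,0,15],[0,0,0,0,0,0,15],[0,0,0,0,0,0,15]]]' 70;  python3 -m crank '[[[0,0,0.3,0,0,0,15],[0,0,0.5,0,0,0,15],[0,0,0.8,0,0,0,15],[0,0,0.8,0,0,0,15],[0,0,0.8,0,0,0,15],[0,0,0,0,0,0,15]]]'
python3 - <<'E'
from h import *
o=manip.get_obs();p=o['position'];q=o['ee_rot'];print(p,np.degrees(2*np.arctan2(q[1],q[0])))
print(proj('top',p),proj('scene',p))
im,d=manip.camera('scene');np.savez('s4.npz',im=im,d=d);u,v=proj('scene',p)[0].astype(int);crop('s',im,u-30,v-40,60,60,9,'pics/s4.png')
im,d=manip.camera('top');u,v=proj('top',p)[0].astype(int);crop('s',im,u-40,v-40,80,80,7,'pics/t4.png')
E
```

```text
clock: 9.9
position: [0.4709, 0.3327, 0.007]
ee_rot: [0.919, -0.394, 0.0, -0.0]
ft_force: [-0.8, -2.8, 6.0]
grip_width: 0.317
clock: 10.65
position: [0.4716, 0.334, 0.2032]
ee_rot: [0.919, -0.394, 0.002, -0.003]
ft_force: [-0.5, -0.9, -0.6]
grip_width: 0.314
[0.47157433 0.33397835 0.20319148] -46.36655864100706
[[129.80694304 237.67466599]] [[350.57046603 132.95326922]]
```

View pics/s4.png

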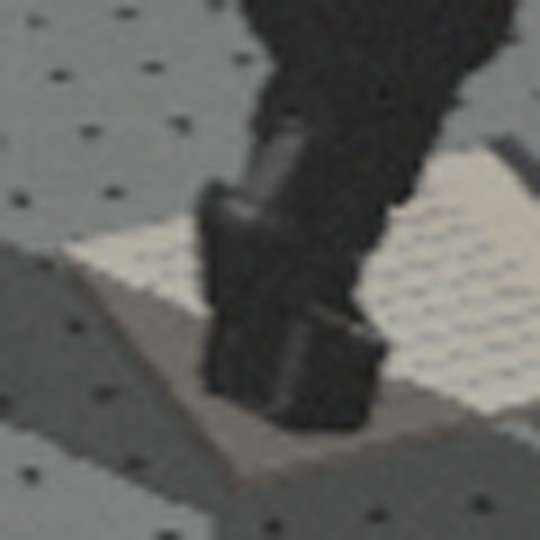

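View pics/t4.png

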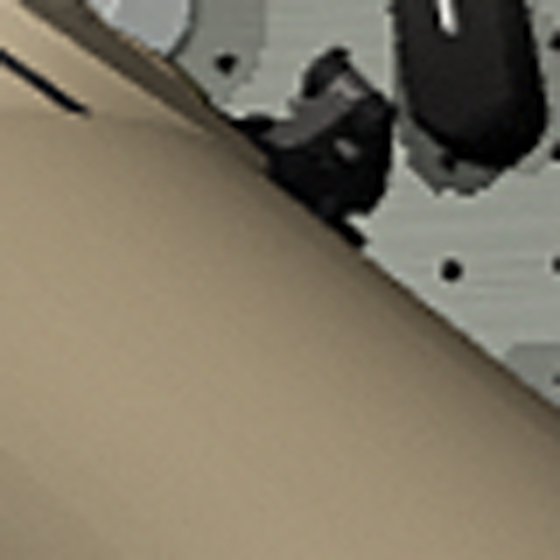

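```bash
python3 - <<'E'
from h import *
p=np.array([.4716,.3340,.2032]);a=np.radians(43.6);n=np.array([np.cos(a),np.sin(a),0]);m=np.array([-n[1],n[0],0])
for off in(-.003,-.0015,0,.0015):
  r=[]
  for x,y,z in((31,4,0),(31,-4,0),(31,0,34),(15,-14,0),(31,4,34),(31,-4,34)):
    w=p+n*(off+x/1000)+m*y/1000+[0,0,z/1000-.007]
    r.append(np.round((proj('scene',w)[0]-[320,92]+.5)*9-.5))
  print(off,*r)
for t in('top','scene'):
  z=np.load(t+'0.npz')
# depth points of knob nose
z=np.load('s4.npz');d=z['d'];P=cloud('scene',d).reshape(-1,3);P=P[d.ravel()>0]
l=(P-p)@np.stack([n,m,[0,0,1]]).T
k=(l[:,2]>-.015)&(l[:,2]<.025)&(l[:,0]>0.005)&(l[:,0]<.05)&(abs(l[:,1])<.02)
print(k.sum(),np.percentile(l[k],[1,50,95,99,100],axis=0).round(4))
E
```

```text
-0.003 [363. 421.] [351. 434.] [382. 341.] [288. 430.] [388. 334.] [376. 348.]
-0.0015 [367. 423.] [355. 437.] [387. 343.] [292. 432.] [393. 336.] [380. 350.]
0 [372. 425.] [360. 439.] [391. 345.] [297. 434.] [397. 338.] [385. 352.]
0.0015 [376. 427.] [364. 441.] [396. 347.] [301. 436.] [402. 340.] [390. 354.]
93 [[ 0.0059 -0.0195 -0.0052]
 [ 0.0195 -0.0109  0.0102]
 [ 0.0287 -0.002   0.0236]
 [ 0.0292  0.0007  0.0245]
 [ 0.0295  0.0016  0.025 ]]
```

```bash
python3 -m crank '[[[0.163,-0.805,0,0,0,-0.957,15],[0.163,-0.805,0,0,0,-0.957,15],[0.163,-0.805,0,0,0,-0.957,15],[0.163,-0.805,0,0,0,-0.957,15],[0.163,-0.805,0,0,0,-0.957,15],[0.163,-0.805,0,0,0,-0.957,15],[0.163,-0.805,0,0,0,0,15],[0.163,-0.805,0,0,0,0,15]]]'; python3 -m crank '[[[0,0,-0.4,0,0,0,15],[0,0,-0.3,0,0,0,15],[0,0,0,0,0,0,15]]]'
python3 -c "
from h import *;o=manip.get_obs();q=o['ee_rot'];print(np.degrees(2*np.arctan2(q[1],q[0])))"
```

```text
clock: 11.75
position: [0.5479, -0.0555, 0.197]
ee_rot: [0.793, -0.609, -0.001, 0.001]
ft_force: [-0.1, 0.8, -1.0]
grip_width: 0.313
clock: 12.12
position: [0.5473, -0.0531, 0.1543]
ee_rot: [0.793, -0.609, -0.002, 0.001]
ft_force: [0.9, -0.4, -1.3]
grip_width: 0.317
-75.01155121446683
```

```bash
python3 -m crank '[[[0.04,0.015,-0.2,0,0,0,15],[0,0,-0.15,0,0,0,15],[0,0,0,0,0,0,15]]]'
python3 - <<'E'
from h import *
o=manip.get_obs();p=o['position'];q=o['ee_rot'];print(p,np.degrees(2*np.arctan2(q[1],q[0])))
im,d=manip.camera('scene');np.savez('s5.npz',im=im,d=d);crop('s',im,185,145,64,64,9,'pics/s5.png')
im,d=manip.camera('top');crop('s',im,260,165,80,70,8,'pics/t5.png')
E
```

```text
clock: 12.5
position: [0.5507, -0.0529, 0.1346]
ee_rot: [0.793, -0.609, -0.0, 0.0]
ft_force: [-0.7, 0.3, -0.3]
grip_width: 0.314
[ 0.55070938 -0.05285147  0.13460932] -75.07182485848473
```

View pics/s5.png

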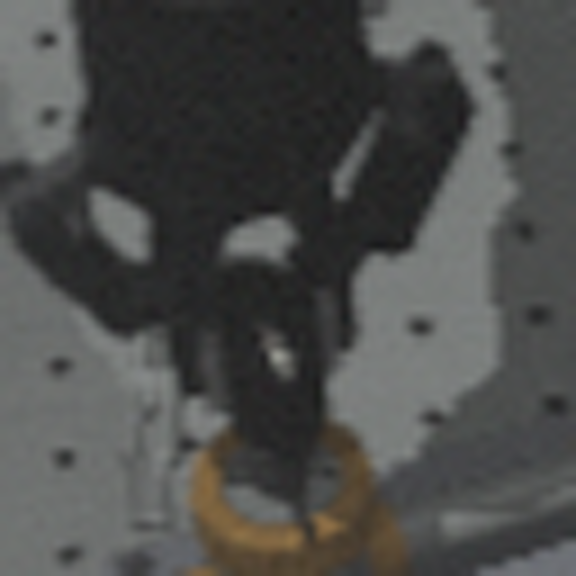

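View pics/t5.png

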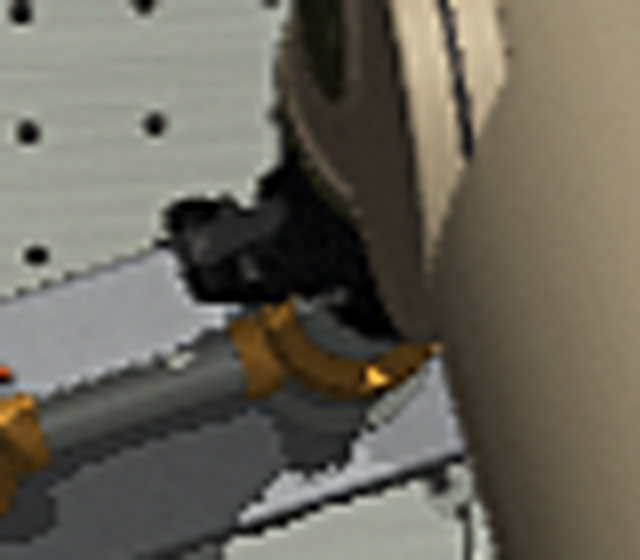

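The knob is over the spindle with its nose towards the index and bar (scene crop: nose at about (300,480), index at (308,530)). Lowering in small steps while watching the force.

```bash
python3 -m crank '[[[-0.012,0.01,-0.1,0,0,0,15],[0,0,-0.08,0,0,0,15],[0,0,0,0,0,0,15]]]'; python3 -m crank '[[[0,0,-0.05,0,0,0,15],[0,0,-0.05,0,0,0,15]]]'; python3 -m crank '[[[0,0,-0.05,0,0,0,15],[0,0,0,0,0,0,15]]]'
```

```text
clock: 12.98
position: [0.5501, -0.0525, 0.1241]
ee_rot: [0.793, -0.609, -0.0, 0.0]
ft_force: [-0.4, 0.3, -0.7]
grip_width: 0.31
clock: 13.22
position: [0.5505, -0.0525, 0.1184]
ee_rot: [0.793, -0.609, 0.0, -0.0]
ft_force: [-1.7, 0.1, 0.5]
grip_width: 0.311
clock: 13.48
position: [0.5502, -0.0525, 0.1152]
ee_rot: [0.793, -0.609, -0.0, 0.0]
ft_force: [-0.5, -0.6, -0.4]
grip_width: 0.312
```

It has entered without force, 8 mm below the tip. Continuing.

```bash
python3 -m crank '[[[0,0,-0.05,0,0,0,15],[0,0,-0.05,0,0,0,15],[0,0,0,0,0,0,15]]]' 90; python3 -m crank '[[[0,0,-0.04,0,0,0,15],[0,0,0,0,0,0,15]]]';  python3 -m crank '[[[0,0,-0.04,0,0,0,15],[0,0,0,0,0,0,15]]]'
```

```text
clock: 13.85
position: [0.5502, -0.0525, 0.1092]
ee_rot: [0.793, -0.609, -0.0, 0.0]
ft_force: [-0.3, 0.4, -0.0]
grip_width: 0.307
clock: 14.1
position: [0.5503, -0.0524, 0.107]
ee_rot: [0.793, -0.609, -0.0, 0.0]
ft_force: [-0.5, 0.6, -1.0]
grip_width: 0.305
clock: 14.35
position: [0.5504, -0.0524, 0.105]
ee_rot: [0.793, -0.609, 0.0, 0.0]
ft_force: [-4.4, 0.2, 6.2]
grip_width: 0.307
```

```bash
python3 -m crank '[[[0,0,-0.04,0,0,0,15],[0,0,0,0,0,0,15]]]'; python3 -m crank '[[[0,0,-0.04,0,0,0,15],[0,0,0,0,0,0,15]]]';  python3 -m crank '[[[0,0,-0.03,0,0,0,15],[0,0,0,0,0,0,15]]]'
```

```text
clock: 14.6
position: [0.5504, -0.0524, 0.1028]
ee_rot: [0.793, -0.609, 0.0, 0.0]
ft_force: [-5.3, 0.6, 7.8]
grip_width: 0.313
clock: 14.85
position: [0.5505, -0.0525, 0.1008]
ee_rot: [0.793, -0.609, 0.0, 0.0]
ft_force: [-6.0, 1.4, 10.2]
grip_width: 0.311
clock: 15.1
position: [0.5507, -0.0524, 0.1005]
ee_rot: [0.793, -0.609, 0.001, 0.0]
ft_force: [-13.9, 1.1, 26.3]
grip_width: 0.308
```

```bash
python3 -m crank '[[[-0.012,0,0,0,0,0,15],[0,0,0,0,0,0,15],[0,0,0,0,0,0,15]]]'
python3 - <<'E'
from h import *
o=manip.get_obs();print(o['ee_rot'],o['torque'])
im,d=manip.camera('scene');crop('s',im,185,145,64,64,9,'pics/s6.png');cv2.imwrite('pics/s6f.png',im)
E
```

```text
clock: 15.48
position: [0.5506, -0.0524, 0.1006]
ee_rot: [0.793, -0.609, 0.001, -0.0]
ft_force: [-9.4, 0.5, 23.4]
grip_width: 0.305
[ 7.92832399e-01 -6.09438500e-01  1.18722310e-03 -3.03143973e-04] [ 0.22859017  2.2442754  -0.05989678]
```

View pics/s6.png

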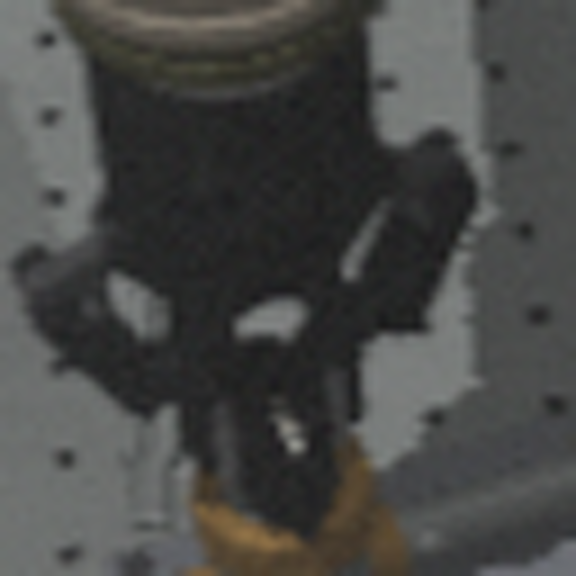

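View pics/s6f.png

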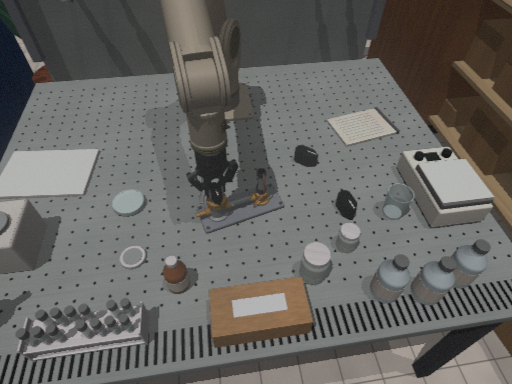

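The knob sits low on the spindle with the nose at (310,535) in the crop, over the index. The bench objects are where they were. The force rose 6 → 10 N over the spring travel, then jumped to 23–26 N at the stop.

```bash
python3 -c "
from workcell import manip
print(manip.hand_in());o=manip.get_obs();print(o['clock'],o['position'],o['ft_force'],o['grip_width'])"
```

```text
the job is handed in; nothing more can be done
None
the job is handed in; nothing more can be done
```

I turned the lock ring clockwise to its stop, fitted the smallest knob on the D-spindle, and handed in at about 15.5 s while holding it pressed. The hand-in gives no verdict, so these are my own last checks:

- **Ring:** It was turned about 0.93 rad until the fingers slipped round it. In the top view the index lined up with the bar. The scene view read up to about 0.08 rad short of it, which is close to the 0.1 rad limit. I judged it locked because the end stop was clearly reached. The index was covered by the knob in the last picture, so I could not check it again at the end.
- **Knob:** It slid on without force. Nose and flat should match within a few degrees, from the tool's angle (-75.07° against -75.1° wanted) and the last picture.
- **Press:** The spring began at a tool height of about 106.5 mm. Force rose from 6 to 10 N, then jumped to 23–26 N at about 100.5 mm, so the spindle travelled about 6 mm to its end stop. A sideways force of about 9 N remained, and I accepted it.
- **Grip and bench:** The knob was still held at a 90 N grip setting, about 26 mm opening. The last full scene picture showed nothing else on the bench moved; that was by eye only, I did not measure it.

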